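# Line up heat sinks by size on the assembly tray

## Task

Set the four aluminium heat sinks out for assembly on the black tray, one centred on each blue pad, in order of size: the largest on the pad next to the upright steel end post, then ever smaller, with the smallest at the far end by the low bar. Leave each standing flat on its base with the fins up.

Things in the scene. Friction and masses are not known exactly. Their poses are not given: they have to be found in the camera images.
- sink_a: the largest of four square finned bare-aluminium heat sinks, 54 x 54 mm and 36 mm high, loose, standing on its base with the fins up, on the green bench between the robot and the tray; origin at the centre of its underside, z up, x along the fins; it can be gripped across either pair of parallel faces, from above
- sink_b: the second largest of four square finned bare-aluminium heat sinks, 44 x 44 mm and 30 mm high, loose, standing on its base with the fins up, on the green bench between the robot and the tray; origin at the centre of its underside, z up, x along the fins; it can be gripped across either pair of parallel faces, from above
- sink_c: the second smallest of four square finned bare-aluminium heat sinks, 34 x 34 mm and 24 mm high, loose, standing on its base with the fins up, on the green bench between the robot and the tray; origin at the centre of its underside, z up, x along the fins; it can be gripped across either pair of parallel faces, from above
- sink_d: the smallest of four square finned bare-aluminium heat sinks, 24 x 24 mm and 18 mm high, loose, standing on its base with the fins up, on the green bench between the robot and the tray; origin at the centre of its underside, z up, x along the fins; it can be gripped across either pair of parallel faces, from above
- pad_1: blue square pad, 60 x 60 x 2 mm, fixed on the black tray (90 x 450 mm, 6 mm thick, lying flat on the bench); the left end (+y side) of the row of four like pads, about 88 mm from pad to pad; origin at the centre of its underside, 6 mm above the bench, so its top is 8 mm above the bench; y along the row to the left, x across it
- pad_2: blue square pad, 60 x 60 x 2 mm, fixed on the black tray (90 x 450 mm, 6 mm thick, lying flat on the bench); second from the left (+y) end of the row of four like pads, about 88 mm from pad to pad; origin at the centre of its underside, 6 mm above the bench, so its top is 8 mm above the bench; y along the row to the left, x across it
- pad_3: blue square pad, 60 x 60 x 2 mm, fixed on the black tray (90 x 450 mm, 6 mm thick, lying flat on the bench); third from the left (+y) end of the row of four like pads, about 88 mm from pad to pad; origin at the centre of its underside, 6 mm above the bench, so its top is 8 mm above the bench; y along the row to the left, x across it
- pad_4: blue square pad, 60 x 60 x 2 mm, fixed on the black tray (90 x 450 mm, 6 mm thick, lying flat on the bench); the right end (-y side) of the row of four like pads, about 88 mm from pad to pad; origin at the centre of its underside, 6 mm above the bench, so its top is 8 mm above the bench; y along the row to the left, x across it
- post: upright steel end post, a plate 80 mm across the tray, 14 mm thick along the row, 45 mm high, fixed on the tray at one end of the row, about 80 mm from the centre of the end pad; it is at the left (+y) end or the right (-y) end from start to start; origin at the centre of its underside, 6 mm above the bench
- low_bar: low steel bar, 80 x 14 mm and only 6 mm high, fixed on the tray at the end of the row away from the post; origin at the centre of its underside, 6 mm above the bench
Not all that is in view belongs to the job. What is shaped like the sink_a but brown or yellow is not meant.

How it is judged:
By the outcome, as a careful person would: the job done as asked, in the order asked, and still so for the second after the job is handed in, with the robot touching nothing.
It also fails if it takes over 99 s, if anything falls off the work surface, if the arm or the gripper's body presses on something with over 40 N, if the wrist force passes 120 N, or if a joint passes its speed limit or range.

## Robot

A 7-joint arm with a two-finger parallel gripper is mounted at the origin on the work surface. World frame = base frame: x ahead of the robot, y to its left, z up, the work surface at z = 0. Lengths are in m, angles in rad, forces in N, time in s.
With the tool pointing down it reaches from about 0.4 to 0.85 m from the base axis. Payload 10.4 kg.
Tool frame: the origin (TCP) lies midway between the tips of the shut fingers; the grasp point (between the pads) lies 19 mm behind it (ctrl.pinch_z is the distance from the TCP to the grasp point, in m); z points along the fingers, y is the line along which they close (so a half turn about z gives the same grasp; the last joint's range is limited). The gripper opens to 87 mm and grips with 3 to 60 N. Pads are 19 mm wide; open, the fingers measure 117 mm over their backs; the gripper's body (75 mm by 190 mm) begins 51 mm behind the grasp point.
Start: joints at [1.14, 0.332, -0.065, 1.46, 0.022, 1.35, -0.088], TCP at [0.248, -0.574, 0.223] pointing down, gripper open.
Joint ranges: [-2.6, 2.6], [-0.5, 2.12], [-1.47, 1.34], [0.16, 2.42], [-1.27, 4.41], [0.06, 2.06], [-2.6, 2.6]. Speed limits (rad/s): [2.22, 2.22, 2.79, 2.79, 3.14, 3.14, 3.14].

## Interface

Orientations are given as a unit quaternion [w, x, y, z].
In Python, from workcell import get_state, snapshot, ctrl gives the robot as it stands.
- The arm moves only by the shell command python3 -m jog 'ROWS' [OPENING]. ROWS is JSON, a list of rows, each a list of 6 numbers: the shift along the tool's x, y, z normalised to -1 to 1, where 1 is 0.4 m, then the turn, a rotation vector about the tool's x, y, z normalised to -1 to 1, where 1 is 60 degrees. A call has 1 to 10 rows; each row is the pose to reach, as a shift and turn from the pose commanded when the call began, along the tool's axes at that moment; what a row does not reach only later rows make up. A row lasts 1/12 s, in which the tool goes at most 41.7 mm and 7.16 degrees, less where a joint would pass 70% of its speed; a pose out of reach is approached as far as the arm can. A call with a number of a shift or a turn outside -1 to 1 is refused whole. A call with a gripper value outside its range is refused whole. OPENING is the closure, from 0 (fully open) to 1 (shut), set as the call begins (- or left out, the last holds). The fingers move at their own pace and stop on an object; the grip force is fixed at half the most. Time passes only in rows, so rows that repeat a pose let the fingers close. It gives the time, the measured TCP pose, the force, the opening and the grip force at its end, in the units of the state.
- get_state(): the state, without advancing time (a new reading comes with each control period).
- snapshot(name): name is "side" or "top"; returns a dict with "image" (420x560x3 uint8, blue, green, red), "K" (3x3 intrinsics, pixels), "R" (3x3) and "t" (3): a world point X has camera coordinates R X + t. Camera axes: x right, y down, z forward; pixel columns grow to the right and rows downward; lengths in m; the calibration is good to about 2 mm. A picture is of the moment at which its call begins. There is no depth.
- ctrl.finish_job(): hands the job in; it is judged then, once.
The state is a dict: "t": time; "joint_pos": joint angles; "joint_vel": joint speeds; "effort": joint torques, N m; "tcp_pos": TCP position; "orientation": TCP orientation; "force": force on the tool from outside, world axes, zero at the start; "torque": the same for the moment, N m; "gripper_width": opening from 0.0 (shut) to 1.0 (fully open); "grip_force": force on a finger pad.
Only numpy, scipy, OpenCV 4.12 (cv2) and the standard library are available. Lean on these libraries where they do the work, as an engineer would, in place of code of your own. Each camera call takes 0.05 s, during which the arm holds its last target. There are 200 camera calls.

## Working session

There is one attempt and no reset: what is moved stays moved. The work goes in short steps, Python scripts to look and compute and a shell command to move; the robot and the scene stay as the last step left them, time stands still between calls to the robot, and variables do not carry over. Pictures are saved under pics/ and viewed, at most 14 in all, crops included, and the job is handed in when it is done.

```bash
mkdir -p pics
python3 - <<'E'
from workcell import get_state, snapshot, ctrl
import cv2
for n in("top","side"):
    s=snapshot(n); cv2.imwrite(f"pics/{n}0.png",s["image"]); print(n,s["K"],s["R"],s["t"])
s=get_state();print(s["t"],s["tcp_pos"],s["orientation"],s["gripper_width"],ctrl.pinch_z)
E
```

```text
top [[468.18520421   0.         281.74417551]
 [  0.         468.18520421 204.53571364]
 [  0.           0.           1.        ]] [[-0.01522961 -0.99987882  0.00322707]
 [-0.99169023  0.01469239 -0.12780696]
 [ 0.12774406 -0.0051467  -0.99179381]] [0.02841813 0.49389415 0.88562275]
side [[389.6781502    0.         279.27222562]
 [  0.         389.6781502  210.41767222]
 [  0.           0.           1.        ]] [[ 0.77844629 -0.62768426 -0.00581702]
 [-0.4374862  -0.53587287 -0.72211224]
 [ 0.45014131  0.56467046 -0.69175145]] [-0.38992156  0.27069443  0.57341437]
0.1 [ 0.24776808 -0.5734464   0.22184554] [-5.85498746e-04  9.79273330e-01  2.02542290e-01 -1.53974269e-04] 0.9994825115353699 0.0187
```

View pics/top0.png

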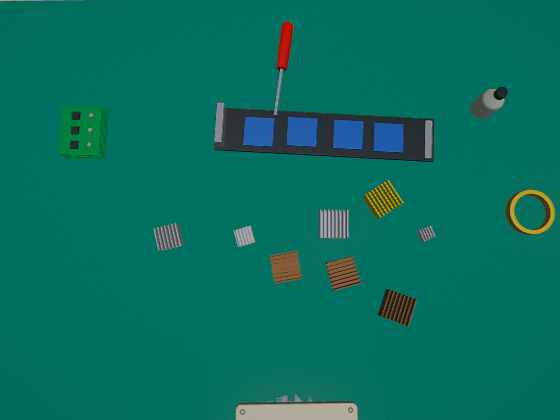

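View pics/side0.png

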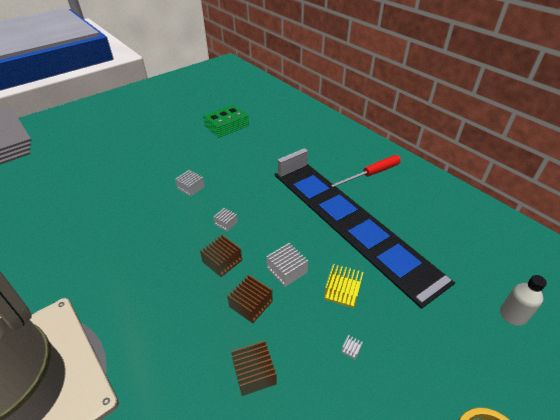

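```bash
cat > h.py <<'E'
from workcell import get_state, snapshot, ctrl
import cv2, numpy as np
def cast(s,uv,z):
    uv=np.atleast_2d(uv).astype(float); d=np.c_[uv,np.ones(len(uv))]@np.linalg.inv(s["K"]).T@s["R"]
    c=-s["R"].T@s["t"]; return (c+d*((z-c[2])/d[:,2])[:,None])[:,:2]
def blobs(s,kind,amin=60):
    h=cv2.cvtColor(s["image"],cv2.COLOR_BGR2HSV)
    if kind=="blue": m=cv2.inRange(h,(100,120,100),(125,255,255))
    else: m=cv2.inRange(h,(0,0,80),(179,70,255))
    if kind!="blue": m=cv2.morphologyEx(m,cv2.MORPH_CLOSE,np.ones((5,5),np.uint8))
    cs,_=cv2.findContours(m,cv2.RETR_EXTERNAL,cv2.CHAIN_APPROX_NONE)
    return [c[:,0] for c in cs if cv2.contourArea(c)>amin]
def meas(s,kind,zf):
    for c in blobs(s,kind):
        m=c.mean(0); z=zf(m); w=cast(s,cv2.convexHull(c)[:,0],z).astype(np.float32)
        (x,y),(a,b),t=cv2.minAreaRect(w); M=cv2.moments(w.reshape(-1,1,2)); 
        print(kind,m.round(),"rect",round(x,4),round(y,4),"cent",round(M['m10']/M['m00'],4),round(M['m01']/M['m00'],4),"size",round(a*1e3,1),round(b*1e3,1),"ang",round(t,1))
E
python3 - <<'E'
from h import *
s=snapshot("top")
meas(s,"blue",lambda m:.008)
meas(s,"gray",lambda m:.014)
im=s["image"]; cv2.imwrite("pics/c0.png",cv2.resize(im[95:300,140:450],None,fx=2.5,fy=2.5,interpolation=cv2.INTER_CUBIC))
E
```

```text
blue [388. 137.] rect 0.6335 -0.1994 cent 0.6332 -0.1995 size 61.2 60.1 ang 86.1
blue [348. 134.] rect 0.6411 -0.1169 cent 0.6409 -0.1172 size 61.1 60.1 ang 85.9
blue [302. 131.] rect 0.6482 -0.0222 cent 0.6481 -0.0223 size 61.2 60.1 ang 86.1
blue [258. 131.] rect 0.6499 0.0665 cent 0.6497 0.0664 size 61.2 60.0 ang 85.9
gray [296. 410.] rect 0.11 -0.0012 cent 0.1066 -0.0015 size 229.0 43.4 ang 89.1
gray [426. 233.] rect 0.4344 -0.2641 cent 0.4347 -0.2643 size 23.3 29.4 ang 21.1
gray [244. 236.] rect 0.4353 0.0965 cent 0.4351 0.0965 size 35.0 35.0 ang 15.8
gray [168. 237.] rect 0.4363 0.2472 cent 0.4362 0.2472 size 46.8 49.5 ang 13.1
gray [334. 223.] rect 0.4571 -0.0815 cent 0.457 -0.0818 size 58.4 53.8 ang 89.1
gray [428. 139.] rect 0.6278 -0.28 cent 0.6285 -0.2798 size 14.3 77.8 ang 86.9
gray [219. 122.] rect 0.6686 0.1464 cent 0.6686 0.1465 size 15.9 80.8 ang 86.1
gray [492. 100.] rect 0.708 -0.4151 cent 0.7068 -0.4156 size 45.1 43.3 ang 32.9
gray [278.  92.] rect 0.7317 0.0246 cent 0.7293 0.0254 size 8.1 98.2 ang 81.4
```

View pics/c0.png

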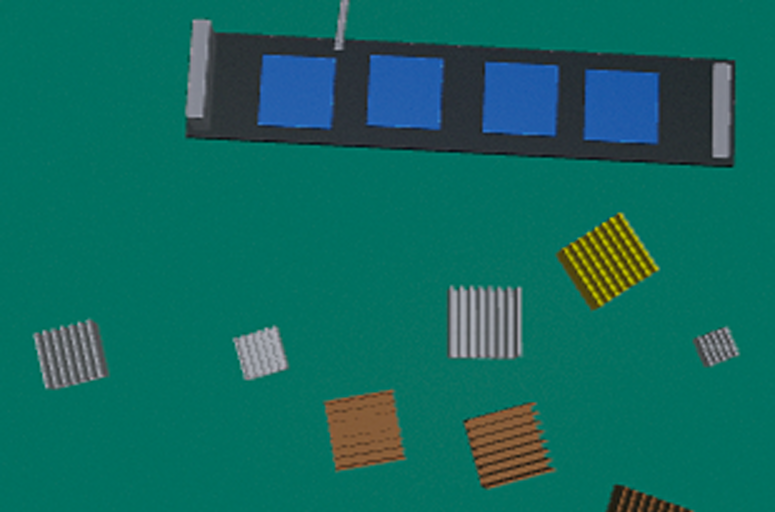

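Post is at the left (+y) end in the image, at (219,122), and the low bar at (428,139). Grey candidates are (334,223) 54 mm = a, (168,237) 44 mm = b, (244,236) 34 mm = c and (426,233) 24 mm = d. The brown ones at (285,267), (343,273), (397,307) and the yellow one at (384,199) are decoys, and the crop confirms this. So a→pad_1, b→pad_2, c→pad_3, d→pad_4.

```bash
cat >> h.py <<'E'
def go(x,y,z,psi):
    """shift/turn (normalised) from the present pose to TCP x,y,z with tool-x yaw psi deg, pointing down"""
    from scipy.spatial.transform import Rotation as Ro
    s=get_state(); w,a,b,c=s["orientation"]; R=Ro.from_quat([a,b,c,w])
    T=Ro.from_euler("z",psi,degrees=True)*Ro.from_euler("x",180,degrees=True)
    d=R.inv().apply(np.array([x,y,z])-s["tcp_pos"])/.4; r=np.degrees((R.inv()*T).as_rotvec())/60
    print("row",d.round(4),r.round(4))
E
python3 - <<'E'
from h import *
for n in("top","side"):
    s=snapshot(n); print(n)
    pos=dict(a=(.457,-.0815,.018),b=(.436,.247,.015),c=(.435,.0965,.012),d=(.4345,-.264,.009))
    for k,(X,Y,Z) in pos.items():
        P=s["K"]@(s["R"]@[X,Y,Z]+s["t"]); P=P[:2]/P[2]
        for c in blobs(s,"gray",40):
            if np.linalg.norm((c.min(0)+c.max(0))/2-P)<12:
                H=cv2.convexHull(c); M=cv2.moments(H); ctr=[M['m10']/M['m00'],M['m01']/M['m00']]
                w=cast(s,H[:,0],Z).astype(np.float32); r=cv2.minAreaRect(w)
                print(k,cast(s,ctr,Z).round(4),np.round(r[1],4),round(r[2],1))
    if n=="side": meas(s,"blue",lambda m:.008)
go(.457,-.0815,.12,90)
E
```

```text
top
a [[ 0.4567 -0.0819]] [0.0562 0.0536] 89.1
b [[0.436 0.247]] [0.0468 0.0495] 13.1
c [[0.4352 0.0966]] [0.0351 0.0351] 15.8
d [[ 0.435  -0.2659]] [0.0234 0.0296] 21.1
side
a [[ 0.4563 -0.0774]] [0.0763 0.0708] 88.4
b [[0.4356 0.2496]] [0.0637 0.0749] 12.8
c [[0.4325 0.0969]] [0.0664 0.0506] 18.7
d [[ 0.435  -0.2629]] [0.0329 0.0258] 20.7
blue [399. 260.] rect 0.6338 -0.1974 cent 0.6338 -0.1975 size 60.7 61.2 ang 85.9
blue [368. 233.] rect 0.6414 -0.1146 cent 0.6414 -0.1146 size 60.6 61.2 ang 86.0
blue [338. 207.] rect 0.6486 -0.0201 cent 0.6486 -0.0198 size 60.6 61.3 ang 85.8
blue [311. 186.] rect 0.6503 0.0693 cent 0.6503 0.0691 size 60.8 61.7 ang 86.6
blue [60. 42.] rect 0.4447 1.5209 cent 0.5029 1.4457 size 469.7 392.3 ang 89.6
row [ 0.968  -0.9218  0.256 ] [-5.0000e-04 -3.0000e-04 -1.1105e+00]
```

```bash
R='x'; python3 -m jog '[[0.7,-0.67,0.1,0,0,-0.8],[0.7,-0.67,0.1,0,0,-0.8],[0.7,-0.67,0.1,0,0,-0.8],[0.7,-0.67,0.1,0,0,-0.8],[0.7,-0.67,0.1,0,0,-0.8],[0.7,-0.67,0.1,0,0,-0.8],[0.7,-0.67,0.1,0,0,-0.8],[0.7,-0.67,0.1,0,0,-0.8],[0.7,-0.67,0.1,0,0,-0.8],[0.7,-0.67,0.1,0,0,-0.8]]' 0.15
python3 -c "
from h import *
go(.4565,-.080,.1,89);print(get_state()['joint_pos'])"
```

```text
t: 1.08
tcp_pos: [0.4005, -0.211, 0.1823]
orientation: [-0.0, 0.81, 0.586, 0.0]
force: [1.7, -0.4, 0.1]
gripper_width: 0.853
grip_force: 0.0
row [0.3548 0.0302 0.2062] [ 0.0003 -0.0008 -0.2881]
[ 8.35792380e-01  3.22994415e-03 -4.47253025e-01  1.92770054e+00
  5.53432587e-04  1.21083770e+00  6.92055006e-02]
```

```bash
python3 -m jog '[[0.355,0.03,0.206,0,0,-0.288],[0.355,0.03,0.206,0,0,-0.288],[0.355,0.03,0.206,0,0,-0.288],[0.355,0.03,0.206,0,0,-0.288],[0.355,0.03,0.206,0,0,-0.288],[0.355,0.03,0.206,0,0,-0.288]]'
python3 -c "
from h import *
s=snapshot('side');cv2.imwrite('pics/s1.png',s['image'][150:350,150:450])
go(.4565,-.080,.006,89)"
```

```text
t: 1.58
tcp_pos: [0.4551, -0.0839, 0.0992]
orientation: [-0.001, 0.714, 0.7, -0.0]
force: [-0.1, -1.0, -0.3]
gripper_width: 0.854
grip_force: 0.0
row [0.0142 0.003  0.2348] [-0.0007 -0.0002 -0.0047]
```

View pics/s1.png

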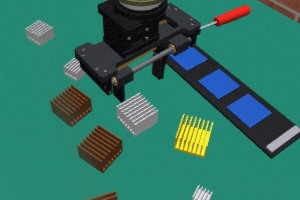

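```bash
python3 -m jog '[[0,0,0.1,0,0,0],[0,0,0.17,0,0,0],[0,0,0.21,0,0,0],[0,0,0.235,0,0,0],[0,0,0.235,0,0,0],[0,0,0.235,0,0,0]]'
python3 -m jog '[[0,0,0,0,0,0],[0,0,0,0,0,0],[0,0,0,0,0,0],[0,0,0,0,0,0],[0,0,0,0,0,0],[0,0,0,0,0,0],[0,0,0,0,0,0]]' 1
```

```text
t: 2.13
tcp_pos: [0.4557, -0.0868, 0.0069]
orientation: [0.0, 0.716, 0.698, 0.0]
force: [0.0, 0.1, -0.2]
gripper_width: 0.849
grip_force: 0.0
t: 2.72
tcp_pos: [0.4559, -0.0862, 0.0068]
orientation: [0.001, 0.715, 0.699, 0.0]
force: [-2.1, -0.9, 7.0]
gripper_width: 0.617
grip_force: 30.0
```

```bash
python3 -m jog '[[0,0,-0.06,0,0,0],[0,0,-0.16,0,0,0],[0,0,-0.24,0,0,0],[0,0,-0.24,0,0,0],[0,0,-0.24,0,0,0],[0,0,-0.24,0,0,0]]'
python3 -c "
from h import *
go(.6496,.062,.09,86);print(get_state()['tcp_pos'])"
```

```text
t: 3.22
tcp_pos: [0.4549, -0.0861, 0.1016]
orientation: [-0.0, 0.715, 0.699, -0.0]
force: [-0.1, -0.1, -2.5]
gripper_width: 0.616
grip_force: 30.0
row [0.3817 0.4779 0.0286] [-0.0006  0.0003  0.044 ]
[ 0.4548764  -0.0860928   0.10159186]
```

```bash
python3 -m jog '[[0.05,0.06,0,0,0,0],[0.12,0.15,0.01,0,0,0.02],[0.19,0.24,0.02,0,0,0.03],[0.26,0.33,0.03,0,0,0.044],[0.33,0.42,0.03,0,0,0.044],[0.36,0.455,0.03,0,0,0.044],[0.38,0.478,0.03,0,0,0.044],[0.38,0.478,0.03,0,0,0.044],[0.38,0.478,0.03,0,0,0.044],[0.38,0.478,0.03,0,0,0.044]]'
python3 -c "
from h import *
go(.6496,.062,.016,86)
s=snapshot('side');cv2.imwrite('pics/s2.png',s['image'][100:300,220:480])
"
```

```text
t: 4.05
tcp_pos: [0.6489, 0.0606, 0.0886]
orientation: [-0.001, 0.731, 0.682, -0.001]
force: [-0.1, -0.7, -0.0]
gripper_width: 0.617
grip_force: 30.0
row [0.0039 0.0019 0.1814] [-0.0025  0.0009 -0.0003]
```

View pics/s2.png

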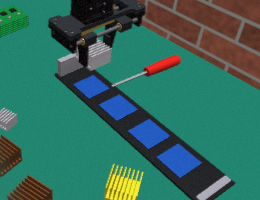

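The picture shows sink_a held level above pad_1, with the post just to its left. Lowering it.

```bash
python3 -m jog '[[0.004,0.002,0.08,0,0,0],[0.004,0.002,0.14,0,0,0],[0.004,0.002,0.17,0,0,0],[0.004,0.002,0.18,0,0,0],[0.004,0.002,0.182,0,0,0],[0.004,0.002,0.182,0,0,0],[0.004,0.002,0.182,0,0,0]]'
python3 -c "
from h import *
go(.6496,.062,.0155,86)"
```

```text
t: 4.68
tcp_pos: [0.652, 0.063, 0.019]
orientation: [0.001, 0.731, 0.682, 0.001]
force: [0.1, -0.1, -0.9]
gripper_width: 0.616
grip_force: 30.0
row [-0.0028 -0.0057  0.0086] [ 0.0021 -0.0002 -0.0003]
```

```bash
python3 -m jog '[[-0.002,-0.004,0.004,0,0,0],[-0.002,-0.004,0.008,0,0,0],[-0.002,-0.004,0.008,0,0,0],[-0.002,-0.004,0.008,0,0,0],[-0.002,-0.004,0.008,0,0,0]]'
python3 -c "
from h import *
go(.6496,.062,.0155,86)
for i in range(4): snapshot('top');print(get_state()['tcp_pos'],get_state()['force'])"
```

```text
t: 5.1
tcp_pos: [0.6499, 0.0623, 0.0149]
orientation: [0.0, 0.731, 0.682, 0.0]
force: [-1.8, 0.3, 6.4]
gripper_width: 0.614
grip_force: 30.0
row [-0.0008 -0.0007 -0.0015] [ 0.0011  0.0001 -0.    ]
[0.64988413 0.06223894 0.01490691] [-0.49159993 -0.17744484  6.29504978]
[0.64991833 0.06222618 0.01492084] [-2.51449317 -1.36518198  6.33347088]
[0.64992586 0.06226193 0.01492717] [-1.05711227 -0.78015202  5.9679487 ]
[0.64989123 0.06227022 0.01490498] [-1.59553294 -0.46792072  5.31734758]
```

```bash
python3 -m jog '[[0,0,0,0,0,0],[0,0,0,0,0,0],[0,0,0,0,0,0],[0,0,0,0,0,0],[0,0,-0.08,0,0,0],[0,0,-0.16,0,0,0],[0,0,-0.25,0,0,0],[0,0,-0.25,0,0,0]]' 0.15
python3 -c "
from h import *
go(.436,.2485,.1,103)"
```

```text
t: 5.97
tcp_pos: [0.6528, 0.0634, 0.1217]
orientation: [0.003, 0.731, 0.682, 0.004]
force: [1.3, -0.4, 0.1]
gripper_width: 0.851
grip_force: 0.0
row [ 0.4237 -0.5733  0.0494] [ 0.0094 -0.0005 -0.2832]
```

```bash
python3 -m jog '[[0.43,-0.57,0.02,0,0,-0.283],[0.43,-0.57,0.02,0,0,-0.283],[0.43,-0.57,0.02,0,0,-0.283],[0.43,-0.57,0.02,0,0,-0.283],[0.43,-0.57,0.02,0,0,-0.283],[0.43,-0.57,0.02,0,0,-0.283],[0.43,-0.57,0.02,0,0,-0.283],[0.43,-0.57,0.02,0,0,-0.283],[0.43,-0.57,0.02,0,0,-0.283],[0.43,-0.57,0.02,0,0,-0.283]]'
python3 -c "
from h import *
go(.436,.2485,.003,103)
s=snapshot('top');cv2.imwrite('pics/t3.png',s['image'][90:290,130:430])
for c in blobs(s,'gray'): print(c.min(0),c.max(0))
c=min([c for c in blobs(s,'blue')],key=lambda c:c[:,0].mean());print(c.min(0),c.max(0))"
```

```text
t: 6.8
tcp_pos: [0.4344, 0.2493, 0.1061]
orientation: [0.0, 0.623, 0.782, 0.0]
force: [1.0, -0.8, 0.8]
gripper_width: 0.851
grip_force: 0.0
row [-0.0027  0.0032  0.2578] [ 0.0005  0.0005 -0.0004]
[276 395] [357 419]
[417 226] [435 240]
[234 226] [254 246]
[152 202] [182 252]
[120 193] [145 225]
[  0 147] [282 419]
[425 120] [432 157]
[214 103] [224 141]
[482  89] [504 114]
[242  69] [282 144]
[243 118] [274 146]
```

View pics/t3.png

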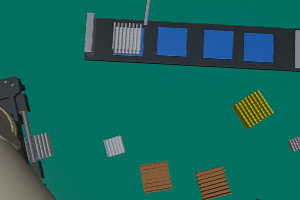

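```bash
python3 -m jog '[[-0.002,0.003,0.09,0,0,0],[-0.002,0.003,0.17,0,0,0],[-0.002,0.003,0.22,0,0,0],[-0.002,0.003,0.25,0,0,0],[-0.002,0.003,0.25,0,0,0],[-0.002,0.003,0.25,0,0,0],[-0.002,0.003,0.25,0,0,0]]'
python3 -c "
from h import *
go(.436,.2485,.005,103)"
python3 -m jog '[[0,0,0,0,0,0],[0,0,0,0,0,0],[0,0,0,0,0,0],[0,0,0,0,0,0],[0,0,0,0,0,0],[0,0,0,0,0,0],[0,0,0,0,0,0],[0,0,0,0,0,0]]' 1
python3 -m jog '[[0,0,-0.06,0,0,0],[0,0,-0.16,0,0,0],[0,0,-0.25,0,0,0],[0,0,-0.25,0,0,0],[0,0,-0.25,0,0,0],[0,0,-0.25,0,0,0]]'
python3 -c "
from h import *
go(.6484,-.021,.1,86)"
```

```text
t: 7.43
tcp_pos: [0.4364, 0.2496, 0.0074]
orientation: [0.0, 0.623, 0.782, 0.001]
force: [0.2, -0.4, 0.7]
gripper_width: 0.849
grip_force: 0.0
row [-0.0025 -0.0016  0.0059] [ 0.0017 -0.0004 -0.0009]
t: 8.1
tcp_pos: [0.4354, 0.2493, 0.0063]
orientation: [0.0, 0.623, 0.783, 0.0]
force: [-1.1, -1.4, 3.4]
gripper_width: 0.503
grip_force: 30.0
t: 8.6
tcp_pos: [0.4351, 0.2488, 0.1056]
orientation: [0.0, 0.623, 0.782, -0.0]
force: [0.0, -0.5, -2.0]
gripper_width: 0.497
grip_force: 30.0
row [-0.7769  0.3684  0.0144] [-0.0003  0.0007  0.2828]
```

```bash
python3 -m jog '[[-0.08,0.04,0,0,0,0.03],[-0.17,0.08,0,0,0,0.1],[-0.26,0.12,0,0,0,0.17],[-0.35,0.165,0,0,0,0.24],[-0.44,0.21,0,0,0,0.283],[-0.53,0.25,0,0,0,0.283],[-0.62,0.294,0,0,0,0.283],[-0.7,0.332,0,0,0,0.283],[-0.75,0.356,0,0,0,0.283],[-0.777,0.368,0,0,0,0.283]]'
python3 -m jog '[[0,0,0,0,0,0],[0,0,0,0,0,0],[0,0,0,0,0,0],[0,0,0,0,0,0]]'
python3 -c "
from h import *
go(.6484,-.021,.016,86)"
```

```text
t: 9.43
tcp_pos: [0.6488, -0.0243, 0.1034]
orientation: [-0.001, 0.733, 0.681, -0.002]
force: [0.1, -1.2, -0.9]
gripper_width: 0.504
grip_force: 30.0
t: 9.77
tcp_pos: [0.6477, -0.0182, 0.1062]
orientation: [-0.0, 0.73, 0.683, 0.0]
force: [0.7, 0.2, -0.5]
gripper_width: 0.504
grip_force: 30.0
row [-0.007   0.0023  0.2255] [-0.0004 -0.0004  0.0029]
```

```bash
python3 -m jog '[[-0.007,0.002,0.09,0,0,0],[-0.007,0.002,0.15,0,0,0],[-0.007,0.002,0.19,0,0,0],[-0.007,0.002,0.215,0,0,0],[-0.007,0.002,0.22,0,0,0],[-0.007,0.002,0.22,0,0,0],[-0.007,0.002,0.22,0,0,0],[-0.007,0.002,0.22,0,0,0]]'
python3 -c "
from h import *
go(.6484,-.021,.0143,86)"
```

```text
t: 10.43
tcp_pos: [0.6501, -0.0231, 0.0197]
orientation: [0.001, 0.731, 0.682, 0.001]
force: [0.5, -0.3, -1.1]
gripper_width: 0.501
grip_force: 30.0
row [ 0.0049 -0.0045  0.0135] [ 0.0022 -0.      0.0003]
```

```bash
python3 -m jog '[[0.004,-0.003,0.005,0,0,0],[0.004,-0.003,0.009,0,0,0],[0.004,-0.003,0.011,0,0,0],[0.004,-0.003,0.012,0,0,0],[0.004,-0.003,0.012,0,0,0],[0.004,-0.003,0.012,0,0,0]]'
python3 -c "
from h import *
go(.6484,-.021,.0143,86)"
```

```text
t: 10.93
tcp_pos: [0.6482, -0.0214, 0.0144]
orientation: [0.0, 0.731, 0.682, 0.0]
force: [-3.9, 1.0, 7.9]
gripper_width: 0.505
grip_force: 30.0
row [0.001  0.0004 0.0002] [0.0004 0.0001 0.0003]
```

Down in contact. Release, then go on to sink_c.

```bash
python3 -m jog '[[0,0,0,0,0,0],[0,0,0,0,0,0],[0,0,0,0,0,0],[0,0,0,0,0,0],[0,0,-0.08,0,0,0],[0,0,-0.16,0,0,0],[0,0,-0.25,0,0,0],[0,0,-0.25,0,0,0],[0,0,-0.25,0,0,0]]' 0.25
python3 -c "
from h import *
go(.4345,.0967,.1,105.8)"
```

```text
t: 11.68
tcp_pos: [0.6495, -0.0216, 0.1158]
orientation: [0.002, 0.731, 0.682, 0.001]
force: [-0.1, -0.4, -0.5]
gripper_width: 0.748
grip_force: 0.0
row [ 0.2575 -0.5571  0.037 ] [ 0.0042  0.0008 -0.3301]
```

```bash
python3 -m jog '[[0.09,-0.2,0.02,0,0,-0.1],[0.18,-0.39,0.02,0,0,-0.2],[0.257,-0.557,0.02,0,0,-0.33],[0.257,-0.557,0.02,0,0,-0.33],[0.257,-0.557,0.02,0,0,-0.33],[0.257,-0.557,0.02,0,0,-0.33],[0.257,-0.557,0.02,0,0,-0.33],[0.257,-0.557,0.02,0,0,-0.33],[0.257,-0.557,0.02,0,0,-0.33],[0.257,-0.557,0.02,0,0,-0.33]]'
python3 -c "
from h import *
go(.4345,.0967,.003,106)"
```

```text
t: 12.52
tcp_pos: [0.4337, 0.0958, 0.1051]
orientation: [-0.0, 0.604, 0.797, 0.0]
force: [-0.3, -0.9, 0.4]
gripper_width: 0.75
grip_force: 0.0
row [0.0016 0.0027 0.2552] [-0.0001 -0.0005 -0.0046]
```

```bash
python3 -m jog '[[0.001,0.002,0.09,0,0,0],[0.001,0.002,0.17,0,0,0],[0.001,0.002,0.22,0,0,0],[0.001,0.002,0.25,0,0,0],[0.001,0.002,0.25,0,0,0],[0.001,0.002,0.25,0,0,0],[0.001,0.002,0.25,0,0,0],[0.001,0.002,0.25,0,0,0]]'
python3 -m jog '[[0,0,0,0,0,0],[0,0,0,0,0,0],[0,0,0,0,0,0],[0,0,0,0,0,0],[0,0,0,0,0,0],[0,0,0,0,0,0],[0,0,0,0,0,0],[0,0,0,0,0,0]]' 1
python3 -m jog '[[0,0,-0.06,0,0,0],[0,0,-0.16,0,0,0],[0,0,-0.25,0,0,0],[0,0,-0.25,0,0,0],[0,0,-0.25,0,0,0],[0,0,-0.25,0,0,0]]'
python3 -c "
from h import *
go(.6412,-.1158,.1,86)"
```

```text
t: 13.18
tcp_pos: [0.4348, 0.0971, 0.0066]
orientation: [0.001, 0.603, 0.798, 0.001]
force: [0.3, -0.5, -0.3]
gripper_width: 0.75
grip_force: 0.0
t: 13.85
tcp_pos: [0.4337, 0.097, 0.0054]
orientation: [0.0, 0.603, 0.798, -0.0]
force: [-0.9, -0.1, 1.2]
gripper_width: 0.389
grip_force: 30.0
t: 14.35
tcp_pos: [0.4333, 0.0967, 0.1049]
orientation: [0.0, 0.603, 0.798, -0.0]
force: [0.7, -0.2, -0.3]
gripper_width: 0.383
grip_force: 30.0
row [-0.6525  0.3556  0.0125] [-2.000e-04  6.000e-04  3.298e-01]
```

```bash
python3 -m jog '[[-0.09,0.05,0,0,0,0.05],[-0.18,0.1,0,0,0,0.12],[-0.27,0.148,0,0,0,0.2],[-0.36,0.197,0,0,0,0.28],[-0.45,0.246,0,0,0,0.33],[-0.53,0.29,0,0,0,0.33],[-0.6,0.33,0,0,0,0.33],[-0.635,0.346,0,0,0,0.33],[-0.652,0.355,0,0,0,0.33],[-0.652,0.355,0,0,0,0.33]]'
python3 -m jog '[[0,0,0,0,0,0],[0,0,0,0,0,0],[0,0,0,0,0,0],[0,0,0,0,0,0],[0,0,0,0,0,0]]'
python3 -c "
from h import *
go(.6412,-.1158,.0134,86)"
```

```text
t: 15.18
tcp_pos: [0.6409, -0.1161, 0.103]
orientation: [-0.001, 0.732, 0.682, -0.001]
force: [0.0, 0.6, -0.6]
gripper_width: 0.386
grip_force: 30.0
t: 15.6
tcp_pos: [0.6411, -0.1147, 0.1057]
orientation: [0.0, 0.731, 0.682, 0.0]
force: [-0.2, 0.9, -0.5]
gripper_width: 0.387
grip_force: 30.0
row [-0.0025  0.0003  0.2308] [0.0004 0.0003 0.0008]
```

```bash
python3 -m jog '[[-0.002,0,0.09,0,0,0],[-0.002,0,0.15,0,0,0],[-0.002,0,0.19,0,0,0],[-0.002,0,0.21,0,0,0],[-0.002,0,0.22,0,0,0],[-0.002,0,0.222,0,0,0],[-0.002,0,0.222,0,0,0],[-0.002,0,0.222,0,0,0],[-0.002,0,0.222,0,0,0],[-0.002,0,0.222,0,0,0]]'
python3 -c "
from h import *
go(.6412,-.1158,.0134,86)"
```

```text
t: 16.43
tcp_pos: [0.6418, -0.1162, 0.0174]
orientation: [0.001, 0.731, 0.682, 0.0]
force: [0.1, 0.5, -0.1]
gripper_width: 0.386
grip_force: 30.0
row [ 0.0008 -0.0015  0.0101] [0.0013 0.0003 0.    ]
```

```bash
python3 -m jog '[[0,-0.001,0.004,0,0,0],[0,-0.001,0.008,0,0,0],[0,-0.001,0.01,0,0,0],[0,-0.001,0.01,0,0,0],[0,-0.001,0.01,0,0,0],[0,-0.001,0.01,0,0,0]]'
python3 -m jog '[[0,0,0,0,0,0],[0,0,0,0,0,0],[0,0,0,0,0,0],[0,0,0,0,0,0],[0,0,-0.08,0,0,0],[0,0,-0.16,0,0,0],[0,0,-0.25,0,0,0],[0,0,-0.25,0,0,0],[0,0,-0.25,0,0,0]]' 0.35
python3 -c "
from h import *
go(.435,-.2645,.1,111);s=snapshot('top');im=s['image'][190:280,380:470];cv2.imwrite('pics/d4.png',cv2.resize(im,None,fx=5,fy=5,interpolation=2))"
```

```text
t: 16.93
tcp_pos: [0.641, -0.1161, 0.0135]
orientation: [0.0, 0.731, 0.682, -0.0]
force: [-3.9, 0.6, 9.3]
gripper_width: 0.386
grip_force: 30.0
t: 17.68
tcp_pos: [0.6423, -0.1161, 0.1149]
orientation: [0.002, 0.731, 0.682, 0.001]
force: [-0.2, -0.0, -0.3]
gripper_width: 0.648
grip_force: 0.0
row [-0.4061 -0.4912  0.0355] [ 0.0039  0.0016 -0.4167]
```

View pics/d4.png

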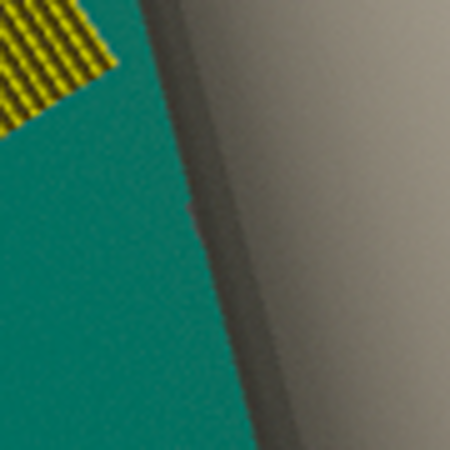

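```bash
python3 -m jog '[[-0.06,-0.075,0.02,0,0,-0.05],[-0.13,-0.155,0.02,0,0,-0.15],[-0.19,-0.23,0.02,0,0,-0.25],[-0.25,-0.305,0.02,0,0,-0.35],[-0.31,-0.38,0.02,0,0,-0.41],[-0.36,-0.44,0.02,0,0,-0.417],[-0.406,-0.491,0.02,0,0,-0.417],[-0.406,-0.491,0.02,0,0,-0.417],[-0.406,-0.491,0.02,0,0,-0.417],[-0.406,-0.491,0.02,0,0,-0.417]]'
python3 -m jog '[[0,0,0,0,0,0],[0,0,0,0,0,0],[0,0,0,0,0,0]]'
python3 -c "
from h import *
go(.435,-.2645,.003,111);s=snapshot('side');im=s['image'][280:380,290:410];cv2.imwrite('pics/d5.png',cv2.resize(im,None,fx=4,fy=4,interpolation=2))"
```

```text
t: 18.57
tcp_pos: [0.4336, -0.2637, 0.1038]
orientation: [-0.001, 0.566, 0.824, 0.0]
force: [-0.0, 0.4, 0.2]
gripper_width: 0.652
grip_force: 0.0
t: 18.82
tcp_pos: [0.4343, -0.2635, 0.1043]
orientation: [-0.0, 0.565, 0.825, 0.0]
force: [0.4, -0.3, 0.3]
gripper_width: 0.65
grip_force: 0.0
row [-0.0032  0.0006  0.2534] [ 0.0003 -0.0005  0.0021]
```

View pics/d5.png

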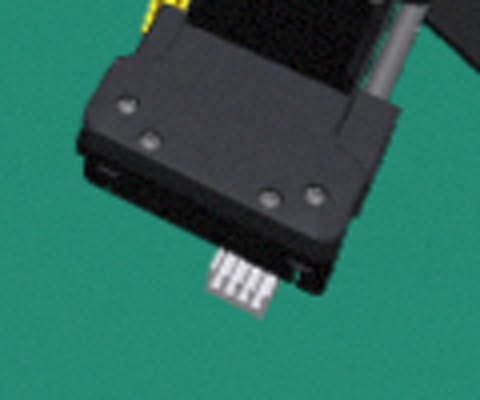

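Sink_d shows just below the gripper at crop (242,280), with its edges parallel to the gripper. Descending.

```bash
python3 -m jog '[[-0.003,0,0.09,0,0,0],[-0.003,0,0.17,0,0,0],[-0.003,0,0.22,0,0,0],[-0.003,0,0.245,0,0,0],[-0.003,0,0.25,0,0,0],[-0.003,0,0.25,0,0,0],[-0.003,0,0.25,0,0,0],[-0.003,0,0.25,0,0,0]]'
python3 -m jog '[[0,0,0,0,0,0],[0,0,0,0,0,0],[0,0,0,0,0,0],[0,0,0,0,0,0],[0,0,0,0,0,0],[0,0,0,0,0,0],[0,0,0,0,0,0],[0,0,0,0,0,0]]' 1
python3 -m jog '[[0,0,-0.06,0,0,0],[0,0,-0.16,0,0,0],[0,0,-0.25,0,0,0],[0,0,-0.25,0,0,0],[0,0,-0.25,0,0,0],[0,0,-0.25,0,0,0]]'
python3 -c "
from h import *
go(.6337,-.1984,.1,86)"
```

```text
t: 19.53
tcp_pos: [0.4351, -0.266, 0.006]
orientation: [0.001, 0.566, 0.824, -0.0]
force: [-0.2, -0.6, -0.2]
gripper_width: 0.649
grip_force: 0.0
t: 20.2
tcp_pos: [0.4341, -0.2655, 0.0046]
orientation: [0.0, 0.566, 0.824, -0.0]
force: [-0.3, -0.7, 1.7]
gripper_width: 0.274
grip_force: 30.0
t: 20.7
tcp_pos: [0.4337, -0.2655, 0.1042]
orientation: [-0.0, 0.566, 0.824, -0.0]
force: [-0.2, 0.7, -0.4]
gripper_width: 0.275
grip_force: 30.0
row [-0.0227  0.527   0.0104] [-4.000e-04  2.000e-04  4.169e-01]
```

```bash
python3 -m jog '[[0,0.06,0,0,0,0.05],[0,0.14,0,0,0,0.12],[-0.01,0.22,0,0,0,0.2],[-0.01,0.3,0,0,0,0.3],[-0.02,0.38,0,0,0,0.38],[-0.022,0.45,0,0,0,0.417],[-0.022,0.5,0,0,0,0.417],[-0.022,0.527,0,0,0,0.417],[-0.022,0.527,0,0,0,0.417],[-0.022,0.527,0,0,0,0.417]]'
python3 -m jog '[[0,0,0,0,0,0],[0,0,0,0,0,0],[0,0,0,0,0,0],[0,0,0,0,0,0]]'
python3 -c "
from h import *
go(.6337,-.199,.0126,86)"
```

```text
t: 21.53
tcp_pos: [0.6332, -0.1974, 0.1026]
orientation: [-0.001, 0.731, 0.682, -0.001]
force: [-0.3, -1.3, -0.4]
gripper_width: 0.273
grip_force: 30.0
t: 21.87
tcp_pos: [0.6334, -0.1988, 0.1047]
orientation: [0.0, 0.732, 0.682, -0.0]
force: [-0.6, -0.1, 0.3]
gripper_width: 0.275
grip_force: 30.0
row [-0.0004  0.0007  0.2302] [-0.      0.0005 -0.0008]
```

```bash
python3 -m jog '[[0,0,0.09,0,0,0],[0,0,0.15,0,0,0],[0,0,0.19,0,0,0],[0,0,0.21,0,0,0],[0,0,0.22,0,0,0],[0,0,0.222,0,0,0],[0,0,0.222,0,0,0],[0,0,0.222,0,0,0],[0,0,0.222,0,0,0],[0,0,0.222,0,0,0]]'
python3 -c "
from h import *
go(.6337,-.199,.0126,86)"
```

```text
t: 22.7
tcp_pos: [0.6344, -0.1982, 0.0166]
orientation: [0.001, 0.731, 0.682, 0.0]
force: [-0.1, 0.3, -0.7]
gripper_width: 0.273
grip_force: 30.0
row [-0.0021 -0.0016  0.0101] [0.0012 0.0004 0.    ]
```

```bash
python3 -m jog '[[-0.001,-0.001,0.004,0,0,0],[-0.001,-0.001,0.008,0,0,0],[-0.001,-0.001,0.01,0,0,0],[-0.001,-0.001,0.01,0,0,0],[-0.001,-0.001,0.01,0,0,0],[-0.001,-0.001,0.01,0,0,0]]'
python3 -m jog '[[0,0,0,0,0,0],[0,0,0,0,0,0],[0,0,0,0,0,0],[0,0,0,0,0,0],[0,0,-0.08,0,0,0],[0,0,-0.16,0,0,0],[0,0,-0.25,0,0,0],[0,0,-0.32,0,0,0],[0,0,-0.32,0,0,0]]' 0.4
python3 -m jog '[[-0.7,-0.55,0,0,0,0.2],[-0.7,-0.55,0,0,0,0.2],[-0.7,-0.55,0,0,0,0.2],[-0.7,-0.55,0,0,0,0.2],[-0.7,-0.55,0,0,0,0.2],[-0.7,-0.55,0,0,0,0.2],[-0.7,-0.55,0,0,0,0.2],[-0.7,-0.55,0,0,0,0.2],[-0.7,-0.55,0,0,0,0.2],[-0.7,-0.55,0,0,0,0.2]]'
cat > chk.py <<'E'
from h import *
pads=[("a",.0665,.6497,.036,.054),("b",-.0223,.6481,.03,.044),("c",-.1172,.6409,.024,.034),("d",-.1995,.6332,.018,.024)]
off={"top":(0,0),"side":(.0005,.0026)}
import sys; tag=sys.argv[1]
for n in("top","side"):
    s=snapshot(n); im=s["image"].copy(); print(n)
    for k,y,x,h,e in pads:
        X,Y=x+off[n][0],y+off[n][1]; Z=.008+h/2
        for c in blobs(s,"gray",40):
            P=s["K"]@(s["R"]@[X,Y,Z]+s["t"]);P=P[:2]/P[2]
            H=cv2.convexHull(c); M=cv2.moments(H); ctr=[M['m10']/M['m00'],M['m01']/M['m00']]
            if np.linalg.norm(ctr-P)<14:
                w=cast(s,H[:,0],Z).astype(np.float32); r=cv2.minAreaRect(w)
                print(k,"err mm",((cast(s,ctr,Z)[0]-[X,Y])*1e3).round(1),np.round(np.array(r[1])*1e3,1),round(r[2],1))
    cr=im[85:175,200:450] if n=="top" else im[140:310,260:460]
    cv2.imwrite(f"pics/{tag}{n}.png",cv2.resize(cr,None,fx=3,fy=3,interpolation=cv2.INTER_CUBIC))
E
python3 chk.py e
```

```text
t: 23.2
tcp_pos: [0.6337, -0.1986, 0.0127]
orientation: [0.0, 0.731, 0.682, -0.0]
force: [-4.1, 0.1, 8.1]
gripper_width: 0.272
grip_force: 30.0
t: 23.95
tcp_pos: [0.6366, -0.1987, 0.1466]
orientation: [0.004, 0.731, 0.682, 0.002]
force: [0.4, 0.2, 0.7]
gripper_width: 0.6
grip_force: 0.0
t: 24.78
tcp_pos: [0.3887, -0.4679, 0.1391]
orientation: [-0.0, 0.801, 0.598, -0.002]
force: [-0.7, -0.8, 0.1]
gripper_width: 0.601
grip_force: 0.0
top
b err mm [ 3.  -2.3] [44.2 61.3] 85.5
c err mm [0.  0.2] [34.3 39.2] 84.7
d err mm [0.7 0.6] [24.4 27.4] 87.5
side
a err mm [ -4.  -32.4] [ 96.9 229.5] 2.2
c err mm [1.  0.7] [49.3 52.7] 86.2
d err mm [0.6 0.4] [31.3 35.7] 86.3
```

View pics/etop.png

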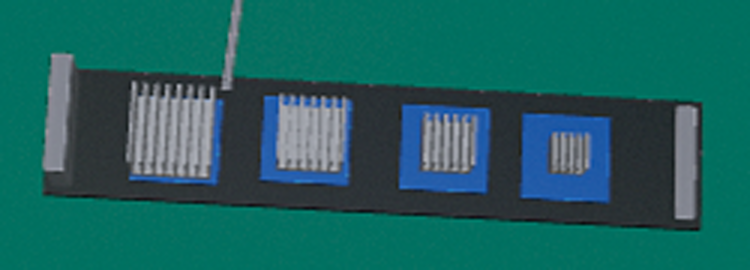

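View pics/eside.png

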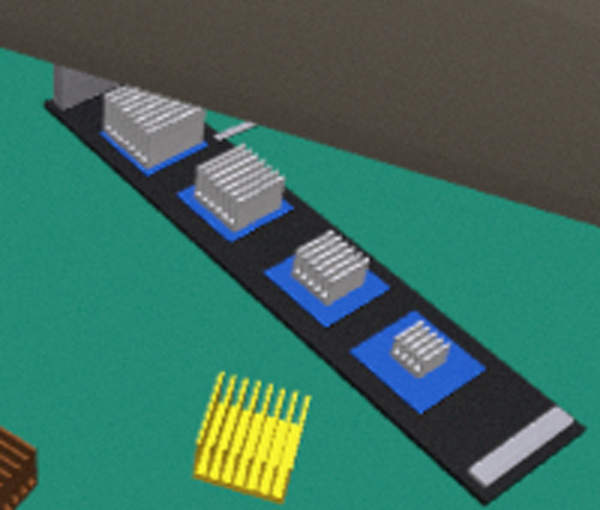

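The order and orientation are right. Sinks c and d sit within 1 mm, but a looks about 3 mm too far +y and b about 2-3 mm too far -y. I'll measure both with the screwdriver excluded.

```bash
python3 -m jog '[[-0.5,0.3,0,0,0,0],[-0.5,0.3,0,0,0,0],[-0.5,0.3,0,0,0,0],[-0.5,0.3,0,0,0,0],[-0.5,0.3,0,0,0,0],[-0.5,0.3,0,0,0,0],[-0.5,0.3,0,0,0,0]]'
cat > chk2.py <<'E'
from h import *
pads=[("a",.6497,.0665,.036),("b",.6481,-.0223,.03),("c",.6409,-.1172,.024),("d",.6332,-.1995,.018)]
off={"top":(0,0),"side":(.0005,.0026)}
for n in("top","side"):
    s=snapshot(n)
    h=cv2.cvtColor(s["image"],cv2.COLOR_BGR2HSV); g=cv2.inRange(h,(0,0,80),(179,70,255))
    for k,x,y,ht in pads:
        X,Y=x+off[n][0],y+off[n][1]
        q=np.array([[X+a*.034,Y+b*.034,z] for a in(-1,1) for b in(-1,1) for z in(.008,.008+ht)])
        P=(q@s["R"].T+s["t"])@s["K"].T; P=P[:,:2]/P[:,2:]
        m=np.zeros_like(g); cv2.fillConvexPoly(m,cv2.convexHull(P.astype(np.float32)).astype(int),255); m&=g
        m=cv2.morphologyEx(m,cv2.MORPH_CLOSE,np.ones((4,4),np.uint8))
        c=max(cv2.findContours(m,0,1)[0],key=cv2.contourArea); H=cv2.convexHull(c); M=cv2.moments(H)
        Z=.008+ht/2; ctr=cast(s,[M['m10']/M['m00'],M['m01']/M['m00']],Z)[0]; r=cv2.minAreaRect(cast(s,H[:,0],Z).astype(np.float32))
        print(n,k,"err mm",((ctr-[X,Y])*1e3).round(1),np.round(np.array(r[1])*1e3,1),round(r[2],1),M['m00'])
go(.65,.067,.12,86)
E
python3 chk2.py
```

```text
t: 25.47
tcp_pos: [0.4561, -0.6896, 0.1357]
orientation: [-0.001, 0.799, 0.602, 0.0]
force: [-1.0, 1.4, -1.4]
gripper_width: 0.598
grip_force: 0.0
top a err mm [ 3.8 -1.3] [61.8 73.1] 85.7 987.0
top b err mm [-0.9 -4. ] [44.2 52. ] 85.7 526.5
top c err mm [-2.1 -1.7] [34.3 39.2] 84.7 302.0
top d err mm [-1.5 -1.3] [24.4 27.4] 87.5 150.0
side a err mm [ 0.6 -2.4] [102.1 102. ] 89.9 1119.0
side b err mm [-0.8 -2.5] [93. 98.] 89.1 1213.5
side c err mm [-1.3 -1.7] [83.  89.9] 89.8 1267.0
side d err mm [-1.  -2.2] [85.  76.4] 0.8 1364.0
row [ 1.9432 -0.0513  0.0497] [ 1.000e-04 -2.500e-03 -1.981e-01]
```

```bash
sed -i 's/np.ones((4,4)/np.ones((3,3)/; s/for n in("top","side")/for n in("top",)/; s/m&=g$/m\&=g; m[:118,272:283]=0/' chk2.py; python3 chk2.py
```

```text
top a err mm [4.8 2.8] [56.3 70.1] 85.8 903.5
top b err mm [ 1.2 -2.1] [44.2 52.1] 85.7 526.5
top c err mm [0.  0.2] [34.3 39.2] 84.7 302.0
top d err mm [0.7 0.6] [24.4 27.4] 87.5 150.0
row [ 1.9422 -0.0498  0.0514] [ 0.0005 -0.0019 -0.1976]
```

```bash
python3 -m jog '[[0.9,-0.02,0,0,0,-0.197],[0.9,-0.02,0,0,0,-0.197],[0.9,-0.02,0,0,0,-0.197],[0.9,-0.02,0,0,0,-0.197],[0.9,-0.02,0,0,0,-0.197],[0.9,-0.02,0,0,0,-0.197],[0.9,-0.02,0,0,0,-0.197],[0.9,-0.02,0,0,0,-0.197],[0.9,-0.02,0,0,0,-0.197],[0.9,-0.02,0,0,0,-0.197]]' 0.25
python3 -m jog '[[0,0,0,0,0,0],[0,0,0,0,0,0],[0,0,0,0,0,0]]'
python3 -c "
from h import *
go(.6482,-.0214,.1,86)"
```

```text
t: 26.45
tcp_pos: [0.5492, -0.3294, 0.1415]
orientation: [0.0, 0.728, 0.685, 0.001]
force: [0.4, 1.6, -0.0]
gripper_width: 0.75
grip_force: 0.0
t: 26.7
tcp_pos: [0.5455, -0.3406, 0.1401]
orientation: [0.0, 0.733, 0.68, -0.0]
force: [0.5, -0.4, -0.1]
gripper_width: 0.747
grip_force: 0.0
row [0.815  0.1968 0.0992] [-0.      0.0012 -0.0043]
```

```bash
python3 -m jog '[[0.1,0.025,0,0,0,0],[0.2,0.05,0,0,0,0],[0.3,0.07,0,0,0,0],[0.4,0.1,0,0,0,0],[0.5,0.12,0,0,0,0],[0.6,0.145,0.02,0,0,0],[0.7,0.17,0.05,0,0,0],[0.77,0.186,0.08,0,0,-0.004],[0.815,0.197,0.1,0,0,-0.004],[0.815,0.197,0.1,0,0,-0.004]]' 0.25
python3 -m jog '[[0,0,0,0,0,0],[0,0,0,0,0,0],[0,0,0,0,0,0],[0,0,0,0,0,0],[0,0,0,0,0,0]]'
python3 -c "
from h import *
go(.6482,-.0214,.015,86)"
```

```text
t: 27.53
tcp_pos: [0.6481, -0.0151, 0.0977]
orientation: [-0.002, 0.729, 0.684, 0.0]
force: [-0.8, 0.5, -0.2]
gripper_width: 0.748
grip_force: 0.0
t: 27.95
tcp_pos: [0.6488, -0.0216, 0.1002]
orientation: [0.0, 0.732, 0.682, 0.0]
force: [0.8, -1.0, -0.0]
gripper_width: 0.749
grip_force: 0.0
row [ 0.0004 -0.0016  0.2129] [ 0.0007  0.0005 -0.0008]
```

```bash
python3 -m jog '[[0,-0.001,0.08,0,0,0],[0,-0.001,0.14,0,0,0],[0,-0.001,0.18,0,0,0],[0,-0.001,0.2,0,0,0],[0,-0.001,0.208,0,0,0],[0,-0.001,0.208,0,0,0],[0,-0.001,0.208,0,0,0],[0,-0.001,0.208,0,0,0],[0,-0.001,0.208,0,0,0],[0,-0.001,0.208,0,0,0]]'
python3 -m jog '[[0,0,0,0,0,0],[0,0,0,0,0,0],[0,0,0,0,0,0],[0,0,0,0,0,0],[0,0,0,0,0,0],[0,0,0,0,0,0],[0,0,0,0,0,0],[0,0,0,0,0,0],[0,0,0,0,0,0]]' 1
python3 -m jog '[[0,0,-0.015,0,0,0],[0,0,-0.025,0,0,0],[0.005,0,-0.025,0,0,0],[0.005,0,-0.025,0,0,0],[0.005,0,-0.025,0,0,0],[0.005,0,-0.025,0,0,0],[0.005,0,-0.025,0,0,0]]'
```

```text
t: 28.78
tcp_pos: [0.6487, -0.0201, 0.0174]
orientation: [0.001, 0.731, 0.682, 0.0]
force: [-0.4, 0.1, -0.6]
gripper_width: 0.75
grip_force: 0.0
t: 29.53
tcp_pos: [0.6483, -0.0201, 0.0166]
orientation: [0.0, 0.731, 0.682, 0.0]
force: [0.8, 0.5, 0.3]
gripper_width: 0.502
grip_force: 30.0
t: 30.12
tcp_pos: [0.6482, -0.0181, 0.0264]
orientation: [-0.0, 0.731, 0.682, -0.0]
force: [-0.0, -0.8, -1.1]
gripper_width: 0.505
grip_force: 30.0
```

```bash
python3 -m jog '[[0,0,0.01,0,0,0],[0,0,0.02,0,0,0],[0,0,0.025,0,0,0],[0,0,0.026,0,0,0],[0,0,0.026,0,0,0],[0,0,0.026,0,0,0],[0,0,0.026,0,0,0]]'
python3 -m jog '[[0,0,0,0,0,0],[0,0,0,0,0,0],[0,0,0,0,0,0],[0,0,0,0,0,0],[0,0,-0.08,0,0,0],[0,0,-0.16,0,0,0],[0,0,-0.22,0,0,0],[0,0,-0.22,0,0,0],[0,0,-0.22,0,0,0],[0,0,-0.22,0,0,0]]' 0.15
python3 -c "
from h import *
go(.6499,.0625,.1,86)"
```

```text
t: 30.7
tcp_pos: [0.6482, -0.0181, 0.0165]
orientation: [-0.0, 0.731, 0.682, -0.0]
force: [-3.8, 0.1, 8.7]
gripper_width: 0.503
grip_force: 30.0
t: 31.53
tcp_pos: [0.6479, -0.0183, 0.1033]
orientation: [-0.0, 0.731, 0.682, -0.0]
force: [-0.0, -0.0, -0.4]
gripper_width: 0.85
grip_force: 0.0
row [ 0.2018 -0.009   0.0082] [-0.0008  0.0003  0.001 ]
```

```bash
python3 -m jog '[[0.06,-0.003,0,0,0,0],[0.12,-0.006,0,0,0,0],[0.18,-0.009,0,0,0,0],[0.21,-0.009,0,0,0,0],[0.21,-0.009,0,0,0,0],[0.21,-0.009,0,0,0,0],[0.21,-0.009,0,0,0,0],[0.21,-0.009,0,0,0,0],[0.21,-0.009,0,0,0,0]]'
python3 -c "
from h import *
go(.6499,.066,.018,86)"
```

```text
t: 32.28
tcp_pos: [0.6507, 0.0643, 0.1039]
orientation: [0.0, 0.732, 0.682, -0.0]
force: [-0.2, -0.6, -0.5]
gripper_width: 0.849
grip_force: 0.0
row [ 0.0044 -0.0022  0.2148] [-0.0001  0.0007 -0.0008]
```

```bash
python3 -m jog '[[0.002,-0.002,0.08,0,0,0],[0.002,-0.002,0.14,0,0,0],[0.002,-0.002,0.18,0,0,0],[0.002,-0.002,0.2,0,0,0],[0.002,-0.002,0.21,0,0,0],[0.002,-0.002,0.21,0,0,0],[0.002,-0.002,0.21,0,0,0],[0.002,-0.002,0.21,0,0,0],[0.002,-0.002,0.21,0,0,0],[0.002,-0.002,0.21,0,0,0]]'
python3 -m jog '[[0,0,0,0,0,0],[0,0,0,0,0,0],[0,0,0,0,0,0],[0,0,0,0,0,0],[0,0,0,0,0,0],[0,0,0,0,0,0],[0,0,0,0,0,0],[0,0,0,0,0,0],[0,0,0,0,0,0]]' 1
python3 -m jog '[[0,0,-0.015,0,0,0],[0,0,-0.025,0,0,0],[-0.007,0,-0.025,0,0,0],[-0.007,0,-0.025,0,0,0],[-0.007,0,-0.025,0,0,0],[-0.007,0,-0.025,0,0,0],[-0.007,0,-0.025,0,0,0]]'
```

```text
t: 33.12
tcp_pos: [0.6503, 0.0669, 0.021]
orientation: [0.0, 0.731, 0.682, 0.0]
force: [0.4, -0.4, -0.3]
gripper_width: 0.85
grip_force: 0.0
t: 33.87
tcp_pos: [0.6498, 0.0668, 0.0202]
orientation: [0.0, 0.731, 0.682, 0.0]
force: [-0.2, 0.8, 1.0]
gripper_width: 0.622
grip_force: 30.0
t: 34.45
tcp_pos: [0.6495, 0.064, 0.03]
orientation: [-0.0, 0.731, 0.682, -0.0]
force: [-0.3, 0.8, -1.0]
gripper_width: 0.62
grip_force: 30.0
```

```bash
python3 -m jog '[[0,0,0.01,0,0,0],[0,0,0.02,0,0,0],[0,0,0.025,0,0,0],[0,0,0.026,0,0,0],[0,0,0.026,0,0,0],[0,0,0.026,0,0,0],[0,0,0.026,0,0,0]]'
python3 -m jog '[[0,0,0,0,0,0],[0,0,0,0,0,0],[0,0,0,0,0,0],[0,0,0,0,0,0],[0,0,-0.08,0,0,0],[0,0,-0.16,0,0,0],[0,0,-0.25,0,0,0],[0,0,-0.25,0,0,0],[0,0,-0.25,0,0,0],[0,0,-0.25,0,0,0]]' 0.15
python3 -m jog '[[0.8,-0.55,0,0,0,-0.2],[0.8,-0.55,0,0,0,-0.2],[0.8,-0.55,0,0,0,-0.2],[0.8,-0.55,0,0,0,-0.2],[0.8,-0.55,0,0,0,-0.2],[0.8,-0.55,0,0,0,-0.2],[0.8,-0.55,0,0,0,-0.2],[0.8,-0.55,0,0,0,-0.2],[0.8,-0.55,0,0,0,-0.2],[0.8,-0.55,0,0,0,-0.2]]'
python3 chk2.py; python3 chk.py f
```

```text
t: 35.03
tcp_pos: [0.6494, 0.064, 0.0201]
orientation: [0.0, 0.731, 0.682, -0.0]
force: [-3.6, -1.3, 7.4]
gripper_width: 0.618
grip_force: 30.0
t: 35.87
tcp_pos: [0.6494, 0.0639, 0.1193]
orientation: [0.0, 0.731, 0.682, -0.0]
force: [0.3, 1.0, -0.7]
gripper_width: 0.851
grip_force: 0.0
t: 36.7
tcp_pos: [0.4462, 0.4039, 0.1187]
orientation: [-0.002, 0.653, 0.758, -0.0]
force: [-1.9, 0.7, -0.1]
gripper_width: 0.848
grip_force: 0.0
top a err mm [1.1 0.2] [55.8 64.2] 85.9 835.5
top b err mm [ 1.2 -0.1] [44.1 52.3] 85.7 525.0
top c err mm [0.  0.2] [34.3 39.2] 84.7 302.0
top d err mm [0.7 0.6] [24.4 27.4] 87.5 150.0
row [-0.9096  0.3785 -0.0067] [-0.0034 -0.0019  0.2096]
top
b err mm [ 3.  -0.4] [44.1 61.6] 85.9
c err mm [0.  0.2] [34.3 39.2] 84.7
d err mm [0.7 0.6] [24.4 27.4] 87.5
side
a err mm [ 26.  -14.3] [175.8 233.6] 2.2
c err mm [1.  0.7] [49.3 52.7] 86.2
d err mm [0.6 0.4] [31.3 35.7] 86.3
```

View pics/ftop.png

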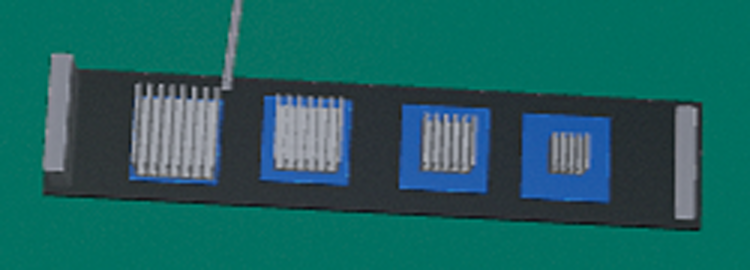

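View pics/fside.png

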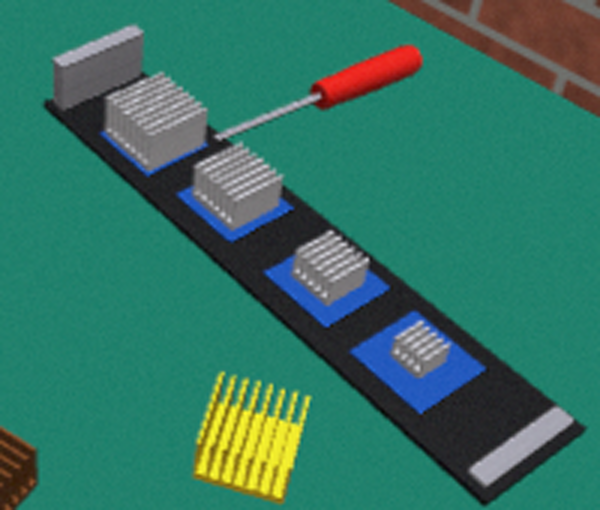

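The final top and side views show all four sinks flat and centred within about 1 mm, with the largest by the post and the smallest by the low bar. The arm is clear, so I'm handing in.

```bash
python3 -m jog '[[0,0,0,0,0,0],[0,0,0,0,0,0],[0,0,0,0,0,0]]'; python3 -c "
from workcell import ctrl
print(ctrl.finish_job())"
```

```text
t: 37.1
tcp_pos: [0.4532, 0.3968, 0.1192]
orientation: [0.0, 0.657, 0.754, -0.0]
force: [-0.2, 0.4, -1.0]
gripper_width: 0.854
grip_force: 0.0
the job is handed in; nothing more can be done
None
```

Job handed in at about 37 s: the four heat sinks stand flat, fins up, each within about 1 mm of its pad centre, from sink_a on pad_1 by the post down to sink_d on pad_4 by the low bar.

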